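# Transfer power supplies to the burn-in tray in reverse order

## Robot

A 7-joint arm with a two-finger parallel gripper is mounted at the origin on the work surface. World frame = base frame: x ahead of the robot, y to its left, z up, the work surface at z = 0. Lengths are in m, angles in rad, forces in N, time in s.
With the tool pointing down it reaches from about 0.425 to 0.875 m from the base axis. Payload 9.9 kg.
Tool frame: the origin (TCP) lies midway between the tips of the shut fingers; the grasp point (between the pads) lies 19 mm behind it; z points along the fingers, y is the direction in which the jaws open and shut (so a half turn about z gives the same grasp; the last joint's range is limited). The gripper opens to 85 mm and grips with 20 to 120 N. Pads are 22 mm wide; open, the fingers measure 114 mm over their backs; the gripper's body (76 mm by 85 mm) begins 54 mm behind the grasp point. The pads swing forward as they close: fully open they stand 13 mm farther back than shut.
Start: joints at [-1.313, 0.576, 0.025, 1.437, -0.015, 1.129, -0.057], TCP at [0.226, 0.636, 0.231] pointing down, gripper open.
Joint ranges: [-2.76, 2.76], [-0.34, 2.15], [-1.52, 1.57], [0.19, 2.46], [-1.09, 4.23], [0.17, 1.99], [-2.82, 2.82]. Speed limits (rad/s): [2.22, 2.22, 3.01, 3.01, 3.14, 3.14, 3.14].

## Interface

Orientations are given as a unit quaternion [x, y, z, w].
In Python, from workcell import * gives the robot as it stands.
- The arm moves only by the tool step_arm, never from a script. Its arguments are lists of equal length, an entry for each row: "travel": the shift along the world's x, y, z in mm, a list of three; "twist": the turn, a rotation vector about the world's x, y, z in rad, a list of three. In form: {"travel": [[tx, ty, tz], ...], "twist": [[ax, ay, az], ...]}. A call has 1 to 5 rows; each row is the pose to reach, as a shift and turn from the pose measured when the call began; what a row does not reach only later rows make up. A row lasts 1/12 s, in which the tool goes at most 41.7 mm and 7.16 degrees, less where a joint would pass 70% of its speed; a pose out of reach is approached as far as the arm can. A call with a gripper value outside its range is refused whole. "hand" is the finger opening in mm, from 0 to 85.4, set as the call begins (left out, the last holds). The fingers move at their own pace and stop on an object; "newtons" is the grip in N (left out, the last holds). Time passes only in rows, so rows that repeat a pose let the fingers close. It gives the time, the measured TCP pose, the force and the opening at its end, in the units of the state.
- get_obs(): the state, without advancing time (a new reading comes with each control period).
- read_camera(name): name is "scene" or "top" or "wrist"; returns (picture, depth): 480x640x3 uint8, blue, green, red; 480x640 float32, m along the optical axis (not along the pixel's ray), 0 where there is no reading.
- camera_model(name): a dict with "K" (3x3 intrinsics, pixels), "distortion" ([k1, k2, p1, p2, k3] as OpenCV has them; the pictures are not rectified), "R" (3x3) and "t" (3): a world point X has camera coordinates R X + t; the wrist camera has in their place "tool_from_camera" (4x4, takes a point from camera to tool coordinates, whose origin is the TCP and whose axes are the flange's). Camera axes: x right, y down, z forward; pixel columns grow to the right and rows downward; lengths in m; the calibration is good to about 2 mm. A picture is of the moment at which its call begins: read the wrist's pose just before it. camera_model takes no time and is no camera call.
- sign_off(): hands the job in, once; it reports no verdict.
The state is a dict: "t": time; "joints": joint angles; "joint_velocities": joint speeds; "joint_efforts": joint torques, N m; "ee_pos": TCP position; "orientation": TCP orientation; "ft_force": force on the tool from outside, world axes, zero at the start; "torque": the same for the moment, N m; "width": finger opening in m.
Only numpy, scipy, OpenCV 4.12 (cv2) and the standard library are available. Lean on these libraries where they do the work, as an engineer would, in place of code of your own. Each camera call takes 0.05 s, during which the arm holds its last target. There are 200 camera calls.

## Task

Move the four power-supply units from the grey infeed tray into the black burn-in tray in reverse order: the unit that is nearest the infeed tray's orange handle goes into the pocket farthest from the burn-in tray's orange handle, the next one beside it, and so on, so that the unit farthest from the handle ends up nearest the handle. Each unit must lie flat in its own pocket, lengthwise as in the infeed tray (either way round), and must be set down, not dropped.

Things in the scene. Friction and masses are not known exactly. Their poses are not given: they have to be found in the camera images.
- infeed: Fixed pale grey tray, 110 (x) by 268 mm (y); origin under its centre, on the table, z up. Four pockets centred at x = 0, y = 99, 33, -33, -99 mm: floor 6 mm above the table, 102 (x) by 62 mm (y) inside, walls 4 mm thick, 14 mm above the table. Handle with orange bar at the +y end (161 mm from centre, 13 mm high). 6 mm high ledge along -x (to x = -81 mm) carries the colour tags.
- burnin: Fixed black tray with brass contact strips, empty at the start: size, pockets, orange handle at the +y end, origin and axes just as the infeed tray (no ledge, no tags). The trays lie side by side, either one on the left, each turned by up to 0.25 rad.
- yellow_unit (a point): Loose power-supply unit, 0.16 kg: green board 86 (its x) by 46 (y) by 5 mm with a yellow transformer block in the middle, 34 (x) by 28 mm (y), top 46 mm above the underside; other parts under 13 mm. Point: unit's centre, 23 mm above its underside, 29 mm above the table when in a pocket. Starts with x along the tray's x within 0.06 rad. Grip the block's x faces (34 mm), upper half.
- tag_yellow: Fixed yellow tag, 16 by 34 by 4 mm, origin at its underside, on the infeed tray's ledge beside the pocket where the yellow unit starts; it stays there, to show where that unit came from.
- red_unit (a point): Loose power-supply unit, 0.16 kg: green board 86 (its x) by 46 (y) by 5 mm with a red transformer block in the middle, 34 (x) by 28 mm (y), top 46 mm above the underside; other parts under 13 mm. Point: unit's centre, 23 mm above its underside, 29 mm above the table when in a pocket. Starts with x along the tray's x within 0.06 rad. Grip the block's x faces (34 mm), upper half.
- tag_red: Fixed red tag, 16 by 34 by 4 mm, origin at its underside, on the infeed tray's ledge beside the pocket where the red unit starts; it stays there, to show where that unit came from.
- blue_unit (a point): Loose power-supply unit, 0.16 kg: green board 86 (its x) by 46 (y) by 5 mm with a blue transformer block in the middle, 34 (x) by 28 mm (y), top 46 mm above the underside; other parts under 13 mm. Point: unit's centre, 23 mm above its underside, 29 mm above the table when in a pocket. Starts with x along the tray's x within 0.06 rad. Grip the block's x faces (34 mm), upper half.
- tag_blue: Fixed blue tag, 16 by 34 by 4 mm, origin at its underside, on the infeed tray's ledge beside the pocket where the blue unit starts; it stays there, to show where that unit came from.
- white_unit (a point): Loose power-supply unit, 0.16 kg: green board 86 (its x) by 46 (y) by 5 mm with a white transformer block in the middle, 34 (x) by 28 mm (y), top 46 mm above the underside; other parts under 13 mm. Point: unit's centre, 23 mm above its underside, 29 mm above the table when in a pocket. Starts with x along the tray's x within 0.06 rad. Grip the block's x faces (34 mm), upper half.
- tag_white: Fixed white tag, 16 by 34 by 4 mm, origin at its underside, on the infeed tray's ledge beside the pocket where the white unit starts; it stays there, to show where that unit came from.
Things that resemble listed ones, but are neither listed nor needed, are in the scene too. Leave any pink look-alike of the part that bears yellow_unit alone.

How it is judged:
At the end, for the whole second after the job is handed in: Units released, at rest in the burn-in tray, in reverse of the order that the tags show (1st from the handle to 4th, 2nd to 3rd, 3rd to 2nd, 4th to 1st): each centre within 13 mm of its pocket's centre along both tray axes, within 4 mm of seated height, tilted under 0.08 rad (((y of tag_yellow in the frame of infeed between 0.069 and 0.129 m and y of yellow_unit in the frame of burnin between -0.112 and -0.086 m) or (y of tag_yellow in the frame of infeed between 0.003 and 0.063 m and y of yellow_unit in the frame of burnin between -0.046 and -0.02 m) or (y of tag_yellow in the frame of infeed between -0.063 and -0.003 m and y of yellow_unit in the frame of burnin between 0.02 and 0.046 m) or (y of tag_yellow in the frame of infeed between -0.129 and -0.069 m and y of yellow_unit in the frame of burnin between 0.086 and 0.112 m)) and x of yellow_unit in the frame of burnin between -0.013 and 0.013 m and z of yellow_unit in the frame of burnin between 0.025 and 0.033 m and angle between each of yellow_unit, red_unit, blue_unit, white_unit's own z axis and vertical below 0.08 rad and linear speed of each of unit_yellow, unit_red, unit_blue, unit_white below 0.02 m/s and contact force between each of unit_yellow, unit_red, unit_blue, unit_white and the fingers below 0.05 N and ((y of tag_red in the frame of infeed between 0.069 and 0.129 m and y of red_unit in the frame of burnin between -0.112 and -0.086 m) or (y of tag_red in the frame of infeed between 0.003 and 0.063 m and y of red_unit in the frame of burnin between -0.046 and -0.02 m) or (y of tag_red in the frame of infeed between -0.063 and -0.003 m and y of red_unit in the frame of burnin between 0.02 and 0.046 m) or (y of tag_red in the frame of infeed between -0.129 and -0.069 m and y of red_unit in the frame of burnin between 0.086 and 0.112 m)) and x of red_unit in the frame of burnin between -0.013 and 0.013 m and z of red_unit in the frame of burnin between 0.025 and 0.033 m and ((y of tag_blue in the frame of infeed between 0.069 and 0.129 m and y of blue_unit in the frame of burnin between -0.112 and -0.086 m) or (y of tag_blue in the frame of infeed between 0.003 and 0.063 m and y of blue_unit in the frame of burnin between -0.046 and -0.02 m) or (y of tag_blue in the frame of infeed between -0.063 and -0.003 m and y of blue_unit in the frame of burnin between 0.02 and 0.046 m) or (y of tag_blue in the frame of infeed between -0.129 and -0.069 m and y of blue_unit in the frame of burnin between 0.086 and 0.112 m)) and x of blue_unit in the frame of burnin between -0.013 and 0.013 m and z of blue_unit in the frame of burnin between 0.025 and 0.033 m and ((y of tag_white in the frame of infeed between 0.069 and 0.129 m and y of white_unit in the frame of burnin between -0.112 and -0.086 m) or (y of tag_white in the frame of infeed between 0.003 and 0.063 m and y of white_unit in the frame of burnin between -0.046 and -0.02 m) or (y of tag_white in the frame of infeed between -0.063 and -0.003 m and y of white_unit in the frame of burnin between 0.02 and 0.046 m) or (y of tag_white in the frame of infeed between -0.129 and -0.069 m and y of white_unit in the frame of burnin between 0.086 and 0.112 m)) and x of white_unit in the frame of burnin between -0.013 and 0.013 m and z of white_unit in the frame of burnin between 0.025 and 0.033 m); the robot touches nothing.
It fails at once if the yellow unit is dropped (nothing touches it while it is more than 15 mm above its seated height) (height (world z) of yellow_unit above 0.044 m and contact force between unit_yellow and anything else below 0.01 N).
It fails at once if the red unit is dropped (nothing touches it while it is more than 15 mm above its seated height) (height (world z) of red_unit above 0.044 m and contact force between unit_red and anything else below 0.01 N).
It fails at once if the blue unit is dropped (nothing touches it while it is more than 15 mm above its seated height) (height (world z) of blue_unit above 0.044 m and contact force between unit_blue and anything else below 0.01 N).
It fails at once if the white unit is dropped (nothing touches it while it is more than 15 mm above its seated height) (height (world z) of white_unit above 0.044 m and contact force between unit_white and anything else below 0.01 N).
It also fails if it takes over 102 s, if anything falls off the work surface, if the arm or the gripper's body presses on something with over 40 N, if the wrist force passes 120 N, or if a joint passes its speed limit or range.

## Working session

There is one attempt and no reset: what is moved stays moved. The work goes in short steps, Python scripts to look and compute and a tool call to move; the robot and the scene stay as the last step left them, time stands still between calls to the robot, and variables do not carry over. Pictures are saved under pics/ and viewed, about 12 in all and at most 16, crops included, and the job is handed in when it is done.

Besides the shell and the picture viewer there is one more tool, called after ">>>" as name(argument=value, ...) on one line, values as JSON. step_arm: Moves the arm, as the interface text tells. Its arguments: {"type":"object","properties":{"travel":{"type":"array","items":{"type":"array","items":{"type":"number"}}},"twist":{"type":"array","items":{"type":"array","items":{"type":"number"}}},"hand":{"type":"number"},"newtons":{"type":"number"}},"required":["travel","twist"]}

```bash
mkdir -p pics; ls
python3 - <<'E'
from workcell import *
import cv2,numpy as np
o=get_obs();print({k:np.round(v,3).tolist() for k,v in o.items()})
for n in("top","scene"):
    p,d=read_camera(n);cv2.imwrite(f"pics/{n}0.png",p);np.save(f"{n}0.npy",d)
    m=camera_model(n);print(n,{k:np.round(v,4).tolist() for k,v in m.items()})
print(camera_model("wrist"))
E
```

```text
pics
{'t': 0.0, 'joints': [-1.313, 0.577, 0.025, 1.438, -0.015, 1.129, -0.056], 'joint_velocities': [-0.001, -0.002, -0.001, -0.001, -0.001, 0.001, 0.0], 'joint_efforts': [0.0, -76.575, 2.251, -28.597, 0.015, 0.012, 0.0], 'ee_pos': [0.226, 0.636, 0.23], 'orientation': [0.17, 0.985, -0.001, -0.0], 'ft_force': [0.409, 0.899, -0.543], 'torque': [0.014, -0.005, 0.03], 'width': 0.085}
top {'K': [[530.0212, 0.0, 316.6011], [0.0, 530.0212, 241.4997], [0.0, 0.0, 1.0]], 'distortion': [0.0178, 0.0, 0.0, 0.0, 0.0], 'R': [[-0.0115, -0.9999, -0.0102], [-0.9831, 0.0131, -0.1827], [0.1828, 0.0079, -0.9831]], 't': [0.0003, 0.505, 0.8057]}
scene {'K': [[601.4066, 0.0, 318.5974], [0.0, 601.4066, 245.6235], [0.0, 0.0, 1.0]], 'distortion': [-0.1807, 0.0, 0.0, 0.0, 0.0], 'R': [[-0.8437, 0.5368, 0.0011], [0.3594, 0.5665, -0.7416], [-0.3986, -0.6253, -0.6709]], 't': [0.4466, -0.1245, 1.4296]}
{'K': array([[331.89356368,   0.        , 318.62715034],
       [  0.        , 331.89356368, 239.22535502],
       [  0.        ,   0.        ,   1.        ]]), 'distortion': array([-0.01784522,  0.        ,  0.        ,  0.        ,  0.        ]), 'tool_from_camera': array([[-1.43453908e-03, -9.60522255e-01, -2.78199461e-01,
         7.09070405e-02],
       [ 9.99998964e-01, -1.40984553e-03, -2.88820082e-04,
        -2.11716290e-04],
       [-1.14800151e-04, -2.78199588e-01,  9.60523283e-01,
        -1.42203506e-01],
       [ 0.00000000e+00,  0.00000000e+00,  0.00000000e+00,
         1.00000000e+00]])}
```

View pics/top0.png

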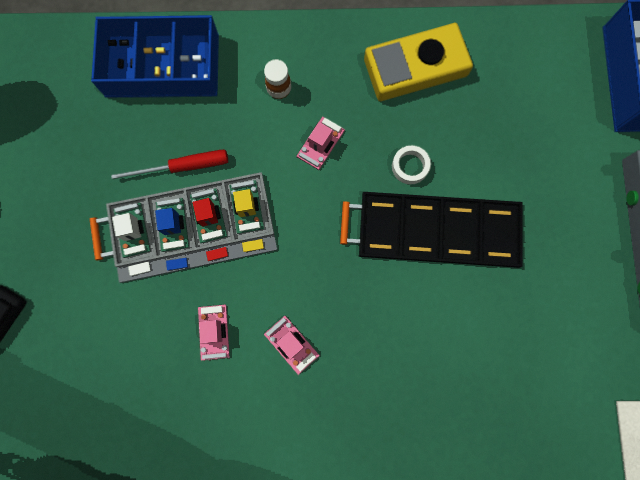

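View pics/scene0.png

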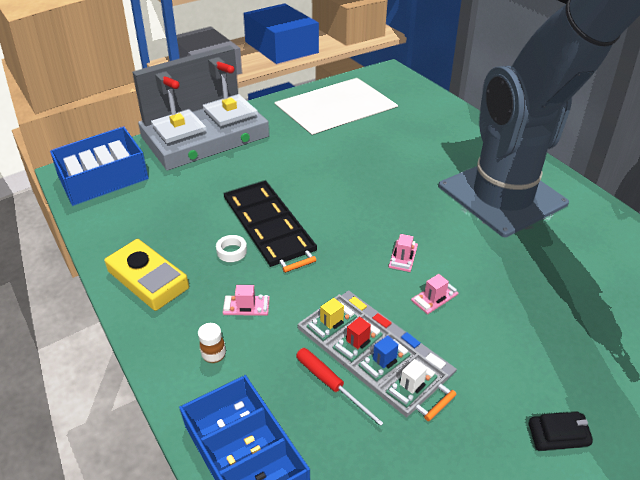

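The top view shows the grey infeed tray on the left with its handle at about (97,238). From the handle, the units run white (127,225), blue (168,220), red (205,210), yellow (244,200), and the tags match. The burn-in tray is empty on the right, with its handle at (346,222). The three pink look-alikes stand clear of both trays, and the scene view agrees.

```bash
cat > h.py <<'E'
from workcell import *
import cv2,numpy as np
from scipy.spatial.transform import Rotation as Rn
def pose(name,o=None):
    m=camera_model(name)
    if name=="wrist":
        T=np.eye(4);T[:3,:3]=Rn.from_quat(o["orientation"]).as_matrix();T[:3,3]=o["ee_pos"]
        W=T@m["tool_from_camera"];return m,W[:3,:3],W[:3,3]
    R=np.array(m["R"]);return m,R.T,-R.T@np.array(m["t"])
def ray(name,px,z,o=None):
    m,R,c=pose(name,o)
    u=cv2.undistortPoints(np.array(px,float).reshape(-1,1,2),np.array(m["K"]),np.array(m["distortion"])).reshape(-1,2)
    d=np.c_[u,np.ones(len(u))]@R.T
    return c+d*((z-c[2])/d[:,2])[:,None]
HSV={"yellow":((20,120,90),(35,255,255)),"red":((0,170,80),(6,255,255)),"blue":((105,150,60),(125,255,255)),"white":((0,0,185),(179,40,255)),"orange":((8,180,120),(16,255,255)),"brass":((14,70,90),(26,200,255))}
def blobs(p,col,box,amin=30):
    x0,y0,x1,y1=box
    m=cv2.inRange(cv2.cvtColor(p,cv2.COLOR_BGR2HSV),*HSV[col]);k=np.zeros_like(m);k[y0:y1,x0:x1]=m[y0:y1,x0:x1]
    n,_,s,c=cv2.connectedComponentsWithStats(k)
    return [(s[i][4],c[i].round(1).tolist(),s[i][:4].tolist()) for i in range(1,n) if s[i][4]>=amin]
def fit(local,world):  # 2D rigid
    L=np.array(local,float);W=np.array(world)[:,:2];a=L-L.mean(0);b=W-W.mean(0)
    th=np.arctan2((a[:,0]*b[:,1]-a[:,1]*b[:,0]).sum(),(a*b).sum())
    R=np.array([[np.cos(th),-np.sin(th)],[np.sin(th),np.cos(th)]]);t=W.mean(0)-R@L.mean(0)
    return th,R,t,np.linalg.norm(L@R.T+t-W,axis=1)
E
python3 - <<'E'
from h import *
p=cv2.imread("pics/top0.png")
for c in("white","blue","red","yellow","orange"):print(c,blobs(p,c,(85,170,285,285)))
b=blobs(p,"brass",(355,190,530,275),15);print(b,blobs(p,"orange",(335,190,360,255)))
E
```

```text
white [(np.int32(57), [242.0, 183.6], [232, 181, 21, 6]), (np.int32(58), [201.9, 192.8], [192, 189, 21, 8]), (np.int32(61), [167.8, 201.4], [157, 199, 22, 6]), (np.int32(61), [125.3, 207.0], [115, 204, 22, 7]), (np.int32(342), [122.1, 224.1], [113, 213, 20, 23]), (np.int32(109), [248.6, 225.7], [239, 222, 20, 9]), (np.int32(107), [211.3, 234.3], [202, 230, 20, 10]), (np.int32(113), [172.6, 244.1], [163, 240, 21, 9]), (np.int32(113), [133.7, 249.2], [124, 245, 21, 10]), (np.int32(31), [107.0, 253.4], [102, 251, 11, 5]), (np.int32(187), [138.8, 268.0], [128, 262, 22, 13])]
blue [(np.int32(353), [164.5, 218.7], [155, 208, 20, 23]), (np.int32(198), [176.4, 263.6], [166, 258, 22, 12])]
red [(np.int32(339), [202.6, 209.3], [193, 198, 20, 23]), (np.int32(193), [216.5, 253.6], [206, 247, 22, 14])]
yellow [(np.int32(355), [242.6, 200.0], [233, 189, 21, 23]), (np.int32(207), [252.3, 245.0], [242, 239, 22, 13])]
orange [(np.int32(242), [94.9, 237.9], [90, 218, 11, 42])]
[(np.int32(75), [382.1, 204.4], [372, 202, 22, 5]), (np.int32(78), [421.0, 207.0], [411, 205, 21, 5]), (np.int32(76), [460.4, 209.5], [450, 208, 22, 4]), (np.int32(82), [499.5, 212.1], [489, 210, 22, 5]), (np.int32(80), [380.1, 246.0], [370, 244, 22, 5]), (np.int32(80), [419.6, 248.6], [409, 247, 22, 5]), (np.int32(81), [459.4, 251.3], [449, 249, 22, 5]), (np.int32(86), [499.0, 254.0], [488, 252, 23, 5])] [(np.int32(267), [344.3, 222.3], [340, 202, 9, 42])]
```

Run:
```python
from h import *
Y=[.099,.033,-.033,-.099]
tags=ray("top",[[138.8,268],[176.4,263.6],[216.5,253.6],[252.3,245]],.010)
hb=ray("top",[[94.9,237.9],[344.3,222.3]],.013)
bl=ray("top",[[122.1,224.1],[164.5,218.7],[202.6,209.3],[242.6,200]],.052)
th,R,t,r=fit([(-.068,y) for y in Y]+[(0,.161)],np.r_[tags,hb[:1]]);print("infeed",th,t,r.round(4))
print("blocks world",bl.round(4).tolist(),"local",((bl[:,:2]-t)@R).round(4).tolist())
br=ray("top",[[382.1,204.4],[421,207],[460.4,209.5],[499.5,212.1],[380.1,246],[419.6,248.6],[459.4,251.3],[499,254]],.0065)
mid=(br[:4]+br[4:])/2;print("strip sep",np.linalg.norm(br[:4]-br[4:],axis=1))
th,R,t,r=fit([(0,y) for y in Y]+[(0,.161)],np.r_[mid,hb[1:]]);print("burnin",th,t,r.round(4))
print("pockets",[((R@[0,y])+t).round(4).tolist() for y in Y])
d=np.load("top0.npy");print("depths",[d[int(y),int(x)] for x,y in[(122,224),(242,200),(460,230)]])
m,Rc,c=pose("top");print([round(float((c+Rc@(np.array([(x-316.6)/530,(y-241.5)/530,1])*d[int(y),int(x)]))[2]),4) for x,y in[(122,224),(242,200),(460,230),(138,268)]])
```

```text
infeed 0.1957674567173131 [0.55380983 0.20890593] [0.0035 0.0034 0.0013 0.0038 0.001 ]
blocks world [[0.5366, 0.3067, 0.052], [0.5446, 0.2388, 0.052], [0.5593, 0.1778, 0.052], [0.574, 0.1133, 0.052]] local [[0.0021, 0.0993], [-0.0032, 0.0312], [-0.0006, -0.0316], [0.0012, -0.0977]]
strip sep [0.07215255 0.07193301 0.07206706 0.07200154]
burnin -0.07906268764417679 [ 0.53100795 -0.21383774] [0.0004 0.0002 0.0005 0.0003 0.0007]
pockets [[0.5388, -0.1151], [0.5336, -0.1809], [0.5284, -0.2467], [0.5232, -0.3125]]
depths [np.float32(0.8554834), np.float32(0.8578722), np.float32(0.89351654)]
[0.0517, 0.0545, 0.007, 0.0098]
```

>>> step_arm(travel=[[35, -35, -10], [70, -72, -25], [100, -104, -40], [130, -136, -55], [155, -165, -70]], twist=[[0, 0, -0.12], [0, 0, -0.24], [0, 0, -0.36], [0, 0, -0.48], [0, 0, -0.6]], hand=70, newtons=40)

```text
t: 0.52
ee_pos: [0.3639, 0.4895, 0.1702]
orientation: [0.456, 0.89, -0.001, -0.0]
ft_force: [0.9, 0.4, 0.3]
width: 0.0702
```

```bash
cat > s.py <<'E'
from h import *
import sys
o=get_obs();y=Rn.from_quat(o["orientation"]).as_matrix();print("t",round(o["t"],2),"pos",np.round(o["ee_pos"],4),"yaw",round(np.arctan2(y[1,1],y[0,1]),3),"z",y[:,2].round(3),"w",round(o["width"],4),"j",np.round(o["joints"],2),"F",np.round(o["ft_force"],1))
if len(sys.argv)>1:
    a=[float(v) for v in sys.argv[1:]];d=y[1,1];n=np.arctan2(y[1,1],y[0,1])
    print("go",np.round((np.array(a[:3])-o["ee_pos"])*1000,1),"turn",round((a[3]-n+np.pi/2)%np.pi-np.pi/2,3))
E
python3 s.py .5366 .3067 .11 .196
```

```text
t 0.52 pos [0.3639 0.4895 0.1702] yaw 0.623 z [-0.001 -0.001 -1.   ] w 0.0702 j [-1.12  0.54  0.18  1.7  -0.12  0.91 -0.27] F [0.9 0.4 0.3]
go [ 172.7 -182.8  -60.2] turn -0.427
```

>>> step_arm(travel=[[30, -32, -8], [62, -66, -16], [95, -100, -25], [128, -134, -32], [155, -165, -40]], twist=[[0, 0, -0.1], [0, 0, -0.2], [0, 0, -0.3], [0, 0, -0.38], [0, 0, -0.427]])

```text
t: 0.93
ee_pos: [0.5043, 0.3403, 0.1339]
orientation: [0.636, 0.772, -0.001, -0.0]
ft_force: [0.4, 0.9, -0.2]
width: 0.0702
```

```bash
python3 s.py .5366 .3067 .11 .196
python3 - <<'E'
from h import *
o=get_obs();p,d=read_camera("wrist");cv2.imwrite("pics/w1.png",p)
import pickle;pickle.dump(o,open("o1.pkl","wb"))
E
```

```text
t 0.93 pos [0.5043 0.3403 0.1339] yaw 0.192 z [-0.001 -0.001 -1.   ] w 0.0702 j [-0.85  0.59  0.29  1.75 -0.22  0.83 -0.27] F [ 0.4  0.9 -0.2]
go [ 32.3 -33.6 -23.9] turn 0.004
```

View pics/w1.png

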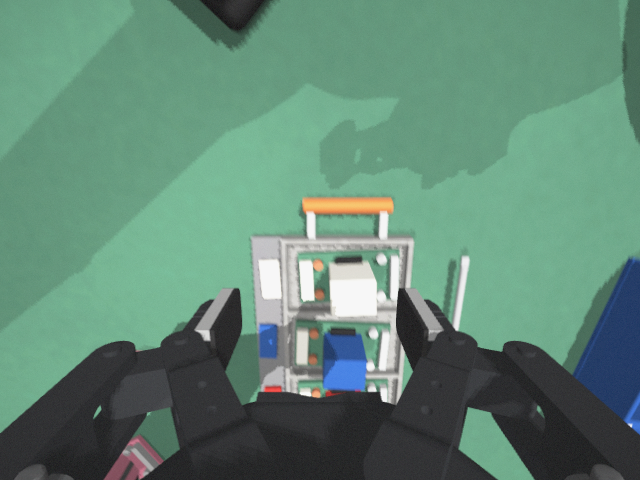

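The wrist view shows the white block's top face at about (354,296), with a slight turn. The fingers are on either side, at x ≈ 230 and 410.

Run:
```python
from h import *
import pickle;o=pickle.load(open("o1.pkl","rb"))
p=cv2.imread("pics/w1.png")
g=p[255:325,320:385].min(2);m=(g>235).astype(np.uint8)
n,_,s,c=cv2.connectedComponentsWithStats(m);i=1+s[1:,4].argmax();print(s[i],c[i]+[320,255])
b=blobs(p,"blue",(300,325,400,395));print(b)
print(ray("wrist",[c[i]+[320,255],[348,375]],.052,o).round(4))
print("tag white/blue",ray("wrist",[[270,279],[268,340]],.010,o).round(4), ray("top",[[138.8,268],[176.4,263.6]],.010).round(4), "handle",ray("wrist",[[348,206]],.013,o).round(4))
```

```text
[  11   24   54   37 1605] [354.61682243 296.62492212]
[(np.int32(2194), [343.9, 362.4], [323, 333, 43, 58])]
[[0.5373 0.3073 0.052 ]
 [0.5473 0.2391 0.052 ]]
tag white/blue [[0.4705 0.2906 0.01  ]
 [0.4776 0.2304 0.01  ]] [[0.4708 0.2908 0.01  ]
 [0.4774 0.2285 0.01  ]] handle [[0.5227 0.3664 0.013 ]]
```

The two views agree to within 1 mm, so I'm descending on the white unit.

>>> step_arm(travel=[[24, -24, -15], [33, -33, -30], [33, -33, -55], [33, -33, -80], [33, -33, -98]], twist=[[0, 0, 0], [0, 0, 0], [0, 0, 0], [0, 0, 0], [0, 0, 0]])

```text
t: 1.4
ee_pos: [0.5429, 0.2969, 0.0329]
orientation: [0.641, 0.768, -0.003, 0.003]
ft_force: [0.5, 0.3, -0.5]
width: 0.0699
```

```bash
python3 s.py .537 .307 .02 .196
```

```text
t 1.4 pos [0.5429 0.2969 0.0329] yaw 0.18 z [ 0.001 -0.008 -1.   ] w 0.0699 j [-0.73  0.74  0.24  1.79 -0.25  0.64 -0.16] F [ 0.5  0.3 -0.5]
go [ -5.9  10.1 -12.9] turn 0.016
```

>>> step_arm(travel=[[-6, 10, -3], [-6, 10, -8], [-6, 10, -12], [-6, 10, -12]], twist=[[0, 0, 0.01], [0, 0, 0.01], [0, 0, 0.01], [0, 0, 0.01]])

```text
t: 1.73
ee_pos: [0.5368, 0.3075, 0.021]
orientation: [0.637, 0.771, -0.003, 0.003]
ft_force: [0.2, 0.0, -0.2]
width: 0.0695
```

```bash
python3 s.py .537 .307 .02 .196
```

```text
t 1.73 pos [0.5368 0.3075 0.021 ] yaw 0.191 z [ 0.001 -0.007 -1.   ] w 0.0695 j [-0.74  0.75  0.23  1.8  -0.26  0.62 -0.17] F [ 0.2  0.  -0.2]
go [ 0.2 -0.5 -1. ] turn 0.005
```

>>> step_arm(travel=[[0, 0, 0], [0, 0, 0], [0, 0, 0], [0, 0, 0], [0, 0, 0]], twist=[[0, 0, 0], [0, 0, 0], [0, 0, 0], [0, 0, 0], [0, 0, 0]], hand=20, newtons=50)

```text
t: 2.15
ee_pos: [0.5373, 0.3078, 0.0221]
orientation: [0.637, 0.771, -0.002, 0.003]
ft_force: [-1.4, -0.4, 6.0]
width: 0.0334
```

>>> step_arm(travel=[[0, 0, 0], [0, 0, 15], [0, 0, 30], [0, 0, 50], [0, 0, 72]], twist=[[0, 0, 0], [0, 0, 0], [0, 0, 0], [0, 0, 0], [0, 0, 0]])

```text
t: 2.57
ee_pos: [0.5368, 0.3073, 0.0944]
orientation: [0.637, 0.771, -0.003, 0.003]
ft_force: [0.3, -0.2, -1.3]
width: 0.0332
```

```bash
python3 s.py .5232 -.3125 .098 -.079
```

```text
t 2.57 pos [0.5368 0.3073 0.0944] yaw 0.19 z [ 0.001 -0.007 -1.   ] w 0.0332 j [-0.77  0.65  0.27  1.75 -0.23  0.77 -0.19] F [ 0.3 -0.2 -1.3]
go [ -13.6 -619.8    3.6] turn -0.269
```

>>> step_arm(travel=[[0, -25, 6], [0, -60, 10], [0, -95, 10], [0, -130, 10], [0, -165, 10]], twist=[[0, 0, 0], [0, 0, -0.03], [0, 0, -0.06], [0, 0, -0.09], [0, 0, -0.12]])

```text
t: 2.98
ee_pos: [0.5366, 0.1407, 0.1048]
orientation: [0.682, 0.731, -0.003, 0.003]
ft_force: [-0.1, -0.7, -1.5]
width: 0.0332
```

>>> step_arm(travel=[[0, -50, 0], [0, -85, 0], [0, -120, 0], [0, -155, 0], [-3, -190, 0]], twist=[[0, 0, -0.03], [0, 0, -0.06], [0, 0, -0.09], [0, 0, -0.11], [0, 0, -0.13]])

```text
t: 3.4
ee_pos: [0.5337, -0.0514, 0.1051]
orientation: [0.729, 0.685, -0.002, 0.003]
ft_force: [0.6, 0.2, -1.6]
width: 0.033
```

```bash
python3 s.py .5232 -.3125 .098 -.079
```

```text
t 3.4 pos [ 0.5337 -0.0514  0.1051] yaw -0.063 z [ 0.001 -0.007 -1.   ] w 0.033 j [-0.2   0.55  0.3   1.96 -0.24  0.67  0.19] F [ 0.6  0.2 -1.6]
go [ -10.5 -261.1   -7.1] turn -0.016
```

>>> step_arm(travel=[[-2, -38, 0], [-4, -76, 0], [-6, -114, 0], [-7, -150, 0], [-8, -185, 0]], twist=[[0, 0, -0.016], [0, 0, -0.016], [0, 0, -0.016], [0, 0, -0.016], [0, 0, -0.016]])

```text
t: 3.82
ee_pos: [0.5251, -0.2387, 0.1054]
orientation: [0.735, 0.678, -0.002, 0.003]
ft_force: [1.5, -0.3, -1.8]
width: 0.0336
```

>>> step_arm(travel=[[-1, -32, 0], [-2, -58, 0], [-2, -74, 0], [-2, -76, 0], [-2, -76, 0]], twist=[[0, 0, 0], [0, 0, 0], [0, 0, 0], [0, 0, 0], [0, 0, 0]])

```text
t: 4.23
ee_pos: [0.5225, -0.3159, 0.1054]
orientation: [0.735, 0.678, -0.003, 0.003]
ft_force: [-0.4, 0.2, -0.9]
width: 0.0334
```

```bash
python3 s.py .5232 -.3125 .022 -.079;python3 - <<'E'
from h import *
p,d=read_camera("top");cv2.imwrite("pics/t1.png",p[130:350,280:600]);p,d=read_camera("scene");cv2.imwrite("pics/s1.png",p[130:350,180:500])
cv2.imwrite("pics/c1.png",np.hstack([cv2.resize(cv2.imread(f"pics/{n}1.png"),(400,275)) for n in "ts"]))
E
```

```text
t 4.23 pos [ 0.5225 -0.3159  0.1054] yaw -0.082 z [ 0.    -0.008 -1.   ] w 0.0334 j [ 0.29  0.63  0.27  1.77 -0.22  0.77  0.59] F [-0.4  0.2 -0.9]
go [  0.7   3.4 -83.4] turn 0.003
```

View pics/c1.png

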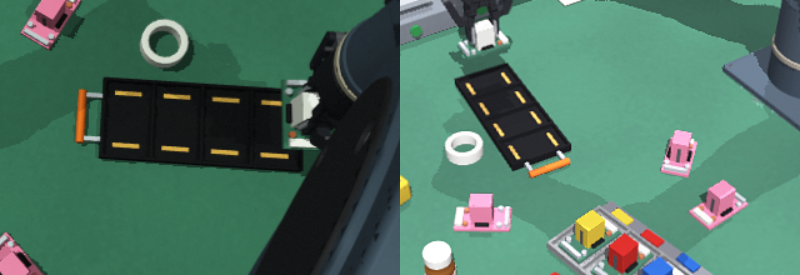

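The crops show white held level above the fourth pocket; the sideways offset is what parallax at that height should give. I'm lowering it.

>>> step_arm(travel=[[1, 3, -15], [1, 3, -35], [1, 3, -52], [1, 3, -64], [1, 3, -72]], twist=[[0, 0, 0], [0, 0, 0], [0, 0, 0], [0, 0, 0], [0, 0, 0]])

```text
t: 4.75
ee_pos: [0.5241, -0.3086, 0.0319]
orientation: [0.734, 0.679, -0.002, 0.002]
ft_force: [-0.2, 0.1, -1.5]
width: 0.0335
```

```bash
python3 s.py .5232 -.3125 .022 -.079
```

```text
t 4.75 pos [ 0.5241 -0.3086  0.0319] yaw -0.077 z [-0.001 -0.005 -1.   ] w 0.0335 j [ 0.31  0.72  0.23  1.83 -0.26  0.62  0.62] F [-0.2  0.1 -1.5]
go [-0.9 -3.9 -9.9] turn -0.002
```

>>> step_arm(travel=[[-1, -4, -2], [-1, -4, -5], [-1, -4, -8], [-1, -4, -9], [-1, -4, -9]], twist=[[0, 0, 0], [0, 0, 0], [0, 0, 0], [0, 0, 0], [0, 0, 0]])

```text
t: 5.17
ee_pos: [0.5233, -0.3127, 0.0232]
orientation: [0.734, 0.679, -0.002, 0.002]
ft_force: [0.3, 0.4, -1.7]
width: 0.0329
```

```bash
python3 s.py .5232 -.3125 .022 -.079
```

```text
t 5.17 pos [ 0.5233 -0.3127  0.0232] yaw -0.077 z [-0.    -0.005 -1.   ] w 0.0329 j [ 0.32  0.74  0.22  1.83 -0.26  0.6   0.63] F [ 0.3  0.4 -1.7]
go [-0.1  0.2 -1.2] turn -0.002
```

>>> step_arm(travel=[[0, 0, -1], [0, 0, -2], [0, 0, -2]], twist=[[0, 0, 0], [0, 0, 0], [0, 0, 0]])

```text
t: 5.42
ee_pos: [0.5237, -0.3128, 0.0221]
orientation: [0.734, 0.679, -0.002, 0.002]
ft_force: [-0.6, 1.0, 5.2]
width: 0.0335
```

>>> step_arm(travel=[[0, 0, 0], [0, 0, 0], [0, 0, 0], [0, 0, 0]], twist=[[0, 0, 0], [0, 0, 0], [0, 0, 0], [0, 0, 0]], hand=64)

```text
t: 5.75
ee_pos: [0.5237, -0.3129, 0.0222]
orientation: [0.734, 0.679, -0.002, 0.002]
ft_force: [-0.2, 0.4, -0.8]
width: 0.0642
```

>>> step_arm(travel=[[0, 0, 10], [0, 0, 30], [0, 0, 55], [0, 25, 75], [4, 60, 80]], twist=[[0, 0, 0], [0, 0, 0], [0, 0, 0], [0, 0, 0.02], [0, 0, 0.05]])

```text
t: 6.17
ee_pos: [0.5279, -0.2572, 0.1062]
orientation: [0.719, 0.695, -0.002, 0.006]
ft_force: [1.5, 0.8, 0.4]
width: 0.0644
```

```bash
python3 s.py .546 .2388 .1 .196
```

```text
t 6.17 pos [ 0.5279 -0.2572  0.1062] yaw -0.033 z [ 0.006 -0.01  -1.   ] w 0.0644 j [ 0.2   0.6   0.27  1.84 -0.22  0.73  0.55] F [1.5 0.8 0.4]
go [ 18.1 496.   -6.2] turn 0.229
```

White is placed. Next is blue.

>>> step_arm(travel=[[2, 38, 0], [4, 78, 0], [6, 118, 0], [7, 158, 0], [8, 198, 0]], twist=[[0, 0, 0.03], [0, 0, 0.05], [0, 0, 0.07], [0, 0, 0.09], [0, 0, 0.1]])

```text
t: 6.58
ee_pos: [0.5359, -0.0574, 0.107]
orientation: [0.683, 0.731, -0.001, 0.006]
ft_force: [0.7, 0.8, -0.2]
width: 0.0638
```

>>> step_arm(travel=[[2, 40, 0], [4, 80, 0], [6, 120, 0], [8, 160, 0], [9, 198, 0]], twist=[[0, 0, 0.03], [0, 0, 0.05], [0, 0, 0.08], [0, 0, 0.1], [0, 0, 0.12]])

```text
t: 7.0
ee_pos: [0.5449, 0.143, 0.1079]
orientation: [0.637, 0.771, -0.0, 0.006]
ft_force: [0.5, -0.3, 0.7]
width: 0.0639
```

```bash
python3 s.py .546 .239 .1 .196
```

```text
t 7.0 pos [0.5449 0.143  0.1079] yaw 0.19 z [ 0.009 -0.008 -1.   ] w 0.0639 j [-0.52  0.57  0.26  1.9  -0.2   0.7   0.05] F [ 0.5 -0.3  0.7]
go [ 1.1 96.  -7.9] turn 0.006
```

>>> step_arm(travel=[[0, 36, -2], [1, 70, -4], [1, 92, -6], [1, 96, -8], [1, 96, -8]], twist=[[0.004, 0.004, 0.006], [0.008, 0.009, 0.006], [0.008, 0.009, 0.006], [0.008, 0.009, 0.006], [0.008, 0.009, 0.006]])

```text
t: 7.42
ee_pos: [0.5453, 0.2412, 0.0998]
orientation: [0.633, 0.774, 0.0, -0.0]
ft_force: [-0.9, -0.8, -0.4]
width: 0.0638
```

```bash
python3 s.py .546 .239 .023 .196
```

```text
t 7.42 pos [0.5453 0.2412 0.0998] yaw 0.199 z [ 0.  0. -1.] w 0.0638 j [-0.66  0.62  0.26  1.81 -0.22  0.74 -0.08] F [-0.9 -0.8 -0.4]
go [  0.7  -2.2 -76.8] turn -0.003
```

>>> step_arm(travel=[[1, -2, -20], [1, -2, -42], [1, -2, -60], [1, -2, -72], [1, -2, -76]], twist=[[0, 0, 0], [0, 0, 0], [0, 0, 0], [0, 0, 0], [0, 0, 0]])

```text
t: 7.83
ee_pos: [0.5457, 0.2373, 0.0225]
orientation: [0.634, 0.773, -0.001, -0.0]
ft_force: [-0.1, -0.3, -0.4]
width: 0.0641
```

>>> step_arm(travel=[[0, 0, 0], [0, 0, 0], [0, 0, 0], [0, 0, 0], [0, 0, 0]], twist=[[0, 0, 0], [0, 0, 0], [0, 0, 0], [0, 0, 0], [0, 0, 0]], hand=20)

```text
t: 8.25
ee_pos: [0.5464, 0.2372, 0.0236]
orientation: [0.634, 0.773, -0.0, 0.0]
ft_force: [-1.1, -1.5, 5.5]
width: 0.0332
```

```bash
python3 s.py .546 .239 .023 .196
```

```text
t 8.25 pos [0.5464 0.2372 0.0236] yaw 0.197 z [-0.    -0.001 -1.   ] w 0.0332 j [-0.62  0.72  0.21  1.87 -0.26  0.58 -0.05] F [-1.1 -1.5  5.5]
go [-0.4  1.8 -0.6] turn -0.001
```

>>> step_arm(travel=[[0, 0, 10], [0, 0, 30], [0, 0, 52], [0, 0, 74], [0, -15, 82]], twist=[[0, 0, 0], [0, 0, 0], [0, 0, 0], [0, 0, 0], [0, 0, 0]])

```text
t: 8.67
ee_pos: [0.5474, 0.226, 0.1091]
orientation: [0.632, 0.775, 0.002, 0.0]
ft_force: [0.7, 0.9, -1.3]
width: 0.0332
```

>>> step_arm(travel=[[0, -30, 0], [-2, -68, 0], [-4, -106, 0], [-6, -144, 0], [-8, -182, 0]], twist=[[0, 0, -0.03], [0, 0, -0.06], [0, 0, -0.09], [0, 0, -0.12], [0, 0, -0.15]])

```text
t: 9.08
ee_pos: [0.5386, 0.0416, 0.1095]
orientation: [0.689, 0.725, 0.002, 0.001]
ft_force: [-0.7, 0.1, -1.6]
width: 0.0333
```

>>> step_arm(travel=[[-2, -38, 0], [-4, -76, 0], [-6, -114, 0], [-8, -152, 0], [-9, -185, 0]], twist=[[0, 0, -0.03], [0, 0, -0.06], [0, 0, -0.09], [0, 0, -0.12], [0, 0, -0.126]])

```text
t: 9.5
ee_pos: [0.5284, -0.1467, 0.11]
orientation: [0.735, 0.678, 0.002, 0.001]
ft_force: [0.5, -0.3, -0.0]
width: 0.0331
```

```bash
python3 s.py .5284 -.2484 .1 -.079
```

```text
t 9.5 pos [ 0.5284 -0.1467  0.11  ] yaw -0.08 z [ 0.004  0.001 -1.   ] w 0.0331 j [-0.01  0.55  0.3   1.93 -0.24  0.69  0.35] F [ 0.5 -0.3 -0. ]
go [   0.  -101.7  -10. ] turn 0.001
```

>>> step_arm(travel=[[0, -36, 0], [0, -70, -4], [0, -94, -8], [0, -101, -10], [0, -101, -10]], twist=[[0, 0, 0], [0, 0, 0], [0, 0, 0], [0, 0, 0], [0, 0, 0]])

```text
t: 9.92
ee_pos: [0.5268, -0.2509, 0.0999]
orientation: [0.736, 0.677, 0.001, 0.001]
ft_force: [0.1, 0.4, -1.6]
width: 0.0332
```

>>> step_arm(travel=[[0, 0, -18], [0, 0, -36], [0, 0, -52], [0, 0, -62], [0, 0, -66]], twist=[[0, 0, 0], [0, 0, 0], [0, 0, 0], [0, 0, 0], [0, 0, 0]])

```text
t: 10.33
ee_pos: [0.5263, -0.2491, 0.0327]
orientation: [0.736, 0.677, 0.001, -0.0]
ft_force: [-0.7, -0.5, -1.6]
width: 0.0332
```

```bash
python3 s.py .5284 -.2484 .0235 -.079
```

```text
t 10.33 pos [ 0.5263 -0.2491  0.0327] yaw -0.082 z [ 0.002  0.002 -1.   ] w 0.0332 j [ 0.22  0.7   0.23  1.9  -0.28  0.58  0.55] F [-0.7 -0.5 -1.6]
go [ 2.1  0.7 -9.2] turn 0.003
```

>>> step_arm(travel=[[2, 1, -3], [2, 1, -7], [2, 1, -9], [2, 1, -11], [2, 1, -11]], twist=[[0, 0, 0], [0, 0, 0], [0, 0, 0], [0, 0, 0], [0, 0, 0]])

```text
t: 10.75
ee_pos: [0.5289, -0.2476, 0.0236]
orientation: [0.735, 0.678, 0.002, 0.0]
ft_force: [-2.4, 4.0, 16.4]
width: 0.0331
```

```bash
python3 s.py .5284 -.2484 .022 -.079
```

```text
t 10.75 pos [ 0.5289 -0.2476  0.0236] yaw -0.082 z [ 0.003  0.002 -1.   ] w 0.0331 j [ 0.22  0.71  0.22  1.9  -0.28  0.56  0.55] F [-2.4  4.  16.4]
go [-0.5 -0.8 -1.6] turn 0.003
```

Contact came at the expected height, so I'm releasing blue and going for red.

>>> step_arm(travel=[[0, 0, 1], [0, 0, 1], [0, 0, 1], [0, 0, 1]], twist=[[0, 0, 0], [0, 0, 0], [0, 0, 0], [0, 0, 0]], hand=64)

```text
t: 11.08
ee_pos: [0.529, -0.2478, 0.0247]
orientation: [0.735, 0.678, 0.002, 0.001]
ft_force: [-0.6, -0.2, -0.4]
width: 0.0641
```

>>> step_arm(travel=[[0, 0, 10], [0, 0, 30], [0, 0, 55], [0, 25, 75], [2, 60, 80]], twist=[[0, 0, 0], [0, 0, 0], [0, 0, 0], [0, 0, 0.02], [0, 0, 0.05]])

```text
t: 11.5
ee_pos: [0.5317, -0.1917, 0.1084]
orientation: [0.72, 0.694, 0.002, 0.004]
ft_force: [1.5, -0.3, 0.1]
width: 0.0644
```

>>> step_arm(travel=[[3, 36, 0], [6, 72, 0], [9, 108, 0], [12, 144, 0], [15, 180, 0]], twist=[[0, 0, 0.03], [0, 0, 0.05], [0, 0, 0.08], [0, 0, 0.1], [0, 0, 0.12]])

```text
t: 11.92
ee_pos: [0.5467, -0.0102, 0.1092]
orientation: [0.677, 0.736, 0.003, 0.004]
ft_force: [-0.1, -0.5, 0.2]
width: 0.064
```

```bash
python3 s.py .5595 .1778 .1 .196
```

```text
t 11.92 pos [ 0.5467 -0.0102  0.1092] yaw 0.083 z [ 0.009 -0.001 -1.   ] w 0.064 j [-0.25  0.54  0.27  1.94 -0.22  0.68  0.24] F [-0.1 -0.5  0.2]
go [ 12.8 188.   -9.2] turn 0.113
```

>>> step_arm(travel=[[3, 38, 0], [6, 76, -2], [9, 114, -4], [12, 150, -6], [13, 174, -8]], twist=[[0, 0.004, 0.03], [0, 0.009, 0.06], [0, 0.009, 0.09], [0, 0.009, 0.113], [0, 0.009, 0.113]])

```text
t: 12.33
ee_pos: [0.5597, 0.1684, 0.1017]
orientation: [0.633, 0.774, 0.001, -0.0]
ft_force: [0.3, -0.3, 0.4]
width: 0.0642
```

>>> step_arm(travel=[[0, 8, 0], [0, 10, 0], [0, 10, 0]], twist=[[0, 0, 0], [0, 0, 0], [0, 0, 0]])

```text
t: 12.58
ee_pos: [0.5597, 0.1778, 0.102]
orientation: [0.633, 0.775, 0.001, 0.0]
ft_force: [-0.5, -0.8, -1.2]
width: 0.0636
```

```bash
python3 s.py .5595 .1778 .0235 .196
```

```text
t 12.58 pos [0.5597 0.1778 0.102 ] yaw 0.201 z [ 0.001  0.001 -1.   ] w 0.0636 j [-0.55  0.6   0.25  1.83 -0.22  0.73  0.02] F [-0.5 -0.8 -1.2]
go [ -0.2   0.  -78.5] turn -0.005
```

>>> step_arm(travel=[[0, 0, -20], [0, 0, -42], [0, 0, -62], [0, 0, -74], [0, 0, -78]], twist=[[0, 0, 0], [0, 0, 0], [0, 0, 0], [0, 0, 0], [0, 0, 0]])

```text
t: 13.0
ee_pos: [0.559, 0.175, 0.0226]
orientation: [0.634, 0.774, -0.001, -0.0]
ft_force: [-0.7, 0.4, -0.3]
width: 0.0639
```

>>> step_arm(travel=[[0, 0, 0], [0, 0, 0], [0, 0, 0], [0, 0, 0], [0, 0, 0]], twist=[[0, 0, 0], [0, 0, 0], [0, 0, 0], [0, 0, 0], [0, 0, 0]], hand=20)

```text
t: 13.42
ee_pos: [0.5597, 0.1747, 0.0236]
orientation: [0.634, 0.774, -0.0, 0.0]
ft_force: [-0.2, -1.4, 5.7]
width: 0.0333
```

>>> step_arm(travel=[[0, 0, 10], [0, 0, 30], [0, 0, 52], [0, 0, 74], [0, -15, 82]], twist=[[0, 0, 0], [0, 0, 0], [0, 0, 0], [0, 0, 0], [0, 0, 0]])

```text
t: 13.83
ee_pos: [0.5608, 0.1635, 0.1091]
orientation: [0.632, 0.775, 0.002, 0.001]
ft_force: [1.6, 0.5, -1.5]
width: 0.0337
```

```bash
python3 s.py .5336 -.1809 .106 -.079
```

```text
t 13.83 pos [0.5608 0.1635 0.1091] yaw 0.202 z [ 0.004  0.003 -1.   ] w 0.0337 j [-0.53  0.59  0.26  1.84 -0.21  0.73  0.05] F [ 1.6  0.5 -1.5]
go [ -27.2 -344.4   -3.1] turn -0.281
```

>>> step_arm(travel=[[-2, -30, 0], [-5, -68, 0], [-8, -106, 0], [-11, -144, 0], [-14, -182, 0]], twist=[[0, 0, -0.03], [0, 0, -0.06], [0, 0, -0.09], [0, 0, -0.12], [0, 0, -0.15]])

```text
t: 14.25
ee_pos: [0.546, -0.0207, 0.1095]
orientation: [0.689, 0.725, 0.002, 0.001]
ft_force: [1.7, 0.4, -1.2]
width: 0.0331
```

>>> step_arm(travel=[[-3, -38, 0], [-6, -76, 0], [-9, -114, 0], [-12, -148, -2], [-13, -163, -3]], twist=[[0, 0, -0.03], [0, 0, -0.06], [0, 0, -0.09], [0, 0, -0.12], [0, 0, -0.131]])

```text
t: 14.67
ee_pos: [0.5311, -0.1901, 0.1072]
orientation: [0.737, 0.676, 0.001, 0.002]
ft_force: [-1.3, -0.8, -1.7]
width: 0.0333
```

```bash
python3 s.py .5336 -.1839 .0236 -.079
```

```text
t 14.67 pos [ 0.5311 -0.1901  0.1072] yaw -0.087 z [ 0.005 -0.002 -1.   ] w 0.0333 j [ 0.07  0.57  0.3   1.9  -0.25  0.7   0.42] F [-1.3 -0.8 -1.7]
go [  2.5   6.2 -83.6] turn 0.008
```

>>> step_arm(travel=[[2, 5, -8], [2, 5, -26], [2, 5, -46], [2, 5, -62], [2, 5, -72]], twist=[[0, 0, 0.008], [0, 0, 0.008], [0, 0, 0.008], [0, 0, 0.008], [0, 0, 0.008]])

```text
t: 15.08
ee_pos: [0.5321, -0.1844, 0.0336]
orientation: [0.734, 0.679, 0.001, 0.001]
ft_force: [-0.3, 0.3, -0.7]
width: 0.0333
```

```bash
python3 s.py .5336 -.1839 .0236 -.079
```

```text
t 15.08 pos [ 0.5321 -0.1844  0.0336] yaw -0.079 z [ 0.003 -0.001 -1.   ] w 0.0333 j [ 0.1   0.68  0.24  1.95 -0.29  0.54  0.46] F [-0.3  0.3 -0.7]
go [  1.5   0.5 -10. ] turn -0.0
```

>>> step_arm(travel=[[1.5, 0, -3], [1.5, 0, -7], [1.5, 0, -9], [1.5, 0, -11], [1.5, 0, -11]], twist=[[0, 0, 0], [0, 0, 0], [0, 0, 0], [0, 0, 0], [0, 0, 0]])

```text
t: 15.5
ee_pos: [0.5341, -0.1843, 0.0237]
orientation: [0.734, 0.679, 0.001, 0.002]
ft_force: [-0.4, 1.1, 3.3]
width: 0.0335
```

```bash
python3 s.py .5336 -.1839 .0236 -.079
```

```text
t 15.5 pos [ 0.5341 -0.1843  0.0237] yaw -0.078 z [ 0.004 -0.001 -1.   ] w 0.0335 j [ 0.1   0.69  0.23  1.95 -0.3   0.52  0.46] F [-0.4  1.1  3.3]
go [-0.5  0.4 -0.1] turn -0.001
```

Red has touched down (3 N at the expected height). I'm releasing it and going for yellow at (0.574, 0.113).

>>> step_arm(travel=[[0, 0, 0], [0, 0, 0], [0, 0, 0], [0, 0, 0]], twist=[[0, 0, 0], [0, 0, 0], [0, 0, 0], [0, 0, 0]], hand=64)

```text
t: 15.83
ee_pos: [0.5343, -0.1844, 0.024]
orientation: [0.734, 0.679, 0.002, 0.002]
ft_force: [0.2, -0.4, -1.3]
width: 0.0639
```

>>> step_arm(travel=[[0, 0, 10], [0, 0, 30], [0, 0, 55], [2, 25, 75], [6, 60, 80]], twist=[[0, 0, 0], [0, 0, 0], [0, 0, 0], [0, 0, 0.02], [0, 0, 0.05]])

```text
t: 16.25
ee_pos: [0.5413, -0.1282, 0.1079]
orientation: [0.719, 0.695, 0.002, 0.005]
ft_force: [1.2, -0.0, 0.4]
width: 0.0643
```

>>> step_arm(travel=[[6, 36, 0], [12, 72, 0], [18, 108, -1], [24, 144, -2], [28, 178, -3]], twist=[[0, 0.005, 0.05], [0, 0.008, 0.1], [0, 0.008, 0.14], [0, 0.008, 0.18], [0, 0.008, 0.22]])

```text
t: 16.67
ee_pos: [0.5698, 0.052, 0.1059]
orientation: [0.638, 0.77, 0.0, 0.002]
ft_force: [0.5, -0.2, 0.7]
width: 0.0642
```

```bash
python3 s.py .574 .1133 .1 .196
```

```text
t 16.67 pos [0.5698 0.052  0.1059] yaw 0.188 z [ 0.004 -0.002 -1.   ] w 0.0642 j [-0.34  0.58  0.25  1.87 -0.21  0.71  0.22] F [ 0.5 -0.2  0.7]
go [ 4.2 61.3 -5.9] turn 0.008
```

>>> step_arm(travel=[[2, 30, -2], [4, 52, -4], [4, 62, -5], [4, 62, -6], [4, 62, -6]], twist=[[0, 0.003, 0.008], [0, 0.003, 0.008], [0, 0.003, 0.008], [0, 0.003, 0.008], [0, 0.003, 0.008]])

```text
t: 17.08
ee_pos: [0.5735, 0.1129, 0.1]
orientation: [0.634, 0.773, -0.001, 0.001]
ft_force: [-1.0, -1.7, 1.5]
width: 0.0639
```

```bash
python3 s.py .574 .1133 .0235 .196
```

```text
t 17.08 pos [0.5735 0.1129 0.1   ] yaw 0.196 z [ 0.001 -0.003 -1.   ] w 0.0639 j [-0.44  0.6   0.26  1.84 -0.21  0.72  0.13] F [-1.  -1.7  1.5]
go [  0.5   0.4 -76.5] turn -0.0
```

>>> step_arm(travel=[[0, 2, -20], [0, 2, -42], [0, 2, -62], [0, 2, -72], [0, 2, -76]], twist=[[0, 0, 0], [0, 0, 0], [0, 0, 0], [0, 0, 0], [0, 0, 0]])

```text
t: 17.5
ee_pos: [0.5728, 0.1124, 0.0228]
orientation: [0.636, 0.772, -0.002, 0.001]
ft_force: [0.1, -0.0, 0.6]
width: 0.0639
```

>>> step_arm(travel=[[0, 0, 0], [0, 0, 0], [0, 0, 0], [0, 0, 0], [0, 0, 0]], twist=[[0, 0, 0], [0, 0, 0], [0, 0, 0], [0, 0, 0], [0, 0, 0]], hand=20)

```text
t: 17.92
ee_pos: [0.5735, 0.112, 0.0239]
orientation: [0.636, 0.772, -0.002, 0.002]
ft_force: [-1.6, -2.2, 6.1]
width: 0.0329
```

>>> step_arm(travel=[[0, 0, 10], [0, 0, 30], [0, 0, 52], [0, 0, 74], [0, -10, 82]], twist=[[0, 0, 0], [0, 0, 0], [0, 0, 0], [0, 0, 0], [0, 0, 0]])

```text
t: 18.33
ee_pos: [0.5747, 0.1045, 0.1093]
orientation: [0.635, 0.773, 0.0, 0.002]
ft_force: [0.6, 0.1, -1.5]
width: 0.0332
```

```bash
python3 s.py .5388 -.1151 .106 -.079
```

```text
t 18.33 pos [0.5747 0.1045 0.1093] yaw 0.196 z [ 0.004 -0.002 -1.   ] w 0.0332 j [-0.43  0.59  0.26  1.84 -0.21  0.74  0.14] F [ 0.6  0.1 -1.5]
go [ -35.9 -219.6   -3.3] turn -0.275
```

>>> step_arm(travel=[[-5, -30, 0], [-11, -66, 0], [-17, -102, 0], [-23, -138, 0], [-29, -172, -1]], twist=[[0, 0, -0.05], [0, 0, -0.1], [0, 0, -0.15], [0, 0, -0.2], [0, 0, -0.25]])

```text
t: 18.75
ee_pos: [0.5448, -0.0701, 0.1085]
orientation: [0.727, 0.687, 0.0, 0.002]
ft_force: [0.7, 0.1, -1.8]
width: 0.0333
```

>>> step_arm(travel=[[-3, -26, -1], [-5, -40, -2], [-6, -44, -3], [-6, -44, -3]], twist=[[0, 0, -0.025], [0, 0, -0.025], [0, 0, -0.025], [0, 0, -0.025]])

```text
t: 19.08
ee_pos: [0.538, -0.1156, 0.1054]
orientation: [0.736, 0.677, -0.0, 0.002]
ft_force: [0.3, 0.9, -2.3]
width: 0.0328
```

```bash
python3 s.py .5388 -.1164 .024 -.079
```

```text
t 19.08 pos [ 0.538  -0.1156  0.1054] yaw -0.084 z [ 0.003 -0.004 -1.   ] w 0.0328 j [-0.08  0.56  0.31  1.93 -0.26  0.68  0.3 ] F [ 0.3  0.9 -2.3]
go [  0.8  -0.8 -81.4] turn 0.005
```

>>> step_arm(travel=[[1, -1, -10], [1, -1, -30], [1, -1, -48], [1, -1, -62], [1, -1, -72]], twist=[[0, 0, 0.005], [0, 0, 0.005], [0, 0, 0.005], [0, 0, 0.005], [0, 0, 0.005]])

```text
t: 19.5
ee_pos: [0.5386, -0.1145, 0.0313]
orientation: [0.734, 0.68, -0.001, 0.001]
ft_force: [0.1, 0.3, -1.4]
width: 0.0332
```

```bash
python3 s.py .5388 -.1164 .024 -.079
```

```text
t 19.5 pos [ 0.5386 -0.1145  0.0313] yaw -0.076 z [ 0.001 -0.003 -1.   ] w 0.0332 j [-0.04  0.67  0.25  1.98 -0.31  0.52  0.35] F [ 0.1  0.3 -1.4]
go [ 0.2 -1.9 -7.3] turn -0.003
```

>>> step_arm(travel=[[0, -2, -2], [0, -2, -5], [0, -2, -7], [0, -2, -8.5], [0, -2, -8.5]], twist=[[0, 0, 0], [0, 0, 0], [0, 0, 0], [0, 0, 0], [0, 0, 0]])

```text
t: 19.92
ee_pos: [0.539, -0.1162, 0.024]
orientation: [0.733, 0.68, 0.0, 0.002]
ft_force: [-2.1, 2.6, 6.4]
width: 0.0331
```

```bash
python3 s.py .5388 -.1164 .024 -.079
```

```text
t 19.92 pos [ 0.539  -0.1162  0.024 ] yaw -0.076 z [ 0.002 -0.002 -1.   ] w 0.0331 j [-0.03  0.68  0.24  1.99 -0.31  0.5   0.36] F [-2.1  2.6  6.4]
go [-0.2 -0.2 -0. ] turn -0.003
```

Yellow is down. I'll release it, retreat clear of the top view and check.

>>> step_arm(travel=[[0, 0, 0], [0, 0, 0], [0, 0, 0], [0, 0, 0]], twist=[[0, 0, 0], [0, 0, 0], [0, 0, 0], [0, 0, 0]], hand=64)

```text
t: 20.25
ee_pos: [0.5393, -0.1162, 0.0243]
orientation: [0.733, 0.68, 0.0, 0.002]
ft_force: [-0.8, 0.0, -0.0]
width: 0.0636
```

>>> step_arm(travel=[[0, 0, 10], [0, 0, 30], [0, 0, 60], [0, 20, 95], [0, 50, 130]], twist=[[0, 0, 0], [0, 0, 0], [0, 0, 0], [0, 0, 0], [0, 0, 0]])

```text
t: 20.67
ee_pos: [0.5389, -0.0715, 0.1533]
orientation: [0.735, 0.678, -0.0, 0.003]
ft_force: [0.9, 0.0, 1.0]
width: 0.0641
```

>>> step_arm(travel=[[0, 38, 8], [0, 76, 16], [0, 114, 20], [0, 152, 20], [0, 190, 20]], twist=[[0, 0, 0], [0, 0, 0], [0, 0, 0], [0, 0, 0], [0, 0, 0]])

```text
t: 21.08
ee_pos: [0.5389, 0.1203, 0.1747]
orientation: [0.735, 0.678, 0.001, 0.003]
ft_force: [1.2, 0.3, 0.2]
width: 0.0637
```

>>> step_arm(travel=[[0, 38, 0], [0, 76, 0], [0, 114, 0], [0, 140, 0], [0, 140, 0]], twist=[[0, 0, 0], [0, 0, 0], [0, 0, 0], [0, 0, 0], [0, 0, 0]])

```text
t: 21.5
ee_pos: [0.5374, 0.268, 0.1748]
orientation: [0.732, 0.681, 0.002, 0.001]
ft_force: [-0.6, 0.3, -0.2]
width: 0.0644
```

```bash
python3 s.py
python3 - <<'E'
from h import *
p,d=read_camera("top");cv2.imwrite("pics/top9.png",p)
cen=np.array([[.5388,-.1151],[.5336,-.1809],[.5284,-.2467],[.5232,-.3125]]);th=-.079
R=np.array([[np.cos(th),-np.sin(th)],[np.sin(th),np.cos(th)]])
for c,i in(("yellow",0),("red",1),("blue",2),("white",3)):
    bs=blobs(p,c,(355,190,540,275),120)
    for b in bs:
        w=ray("top",[b[1]],.052)[0];x,y=map(int,b[1]);m,Rc,cc=pose("top")
        z=(cc+Rc@(np.array([(x-316.6)/530,(y-241.5)/530,1])*d[y,x]))[2]
        print(c,b,"off local",((w[:2]-cen[i])@R).round(4),"top z",z.round(4))
cv2.imwrite("pics/f.png",cv2.resize(p[170:290,330:550],None,fx=3,fy=3))
E
```

```text
t 21.5 pos [0.5374 0.268  0.1748] yaw -0.073 z [ 0.004  0.    -1.   ] w 0.0644 j [-0.77  0.54  0.36  1.73 -0.23  0.91 -0.39] F [-0.6  0.3 -0.2]
yellow (np.int32(387), [382.8, 218.9], [373, 208, 20, 24]) off local [0.0004 0.0023] top z 0.0542
red (np.int32(438), [423.2, 221.6], [413, 211, 22, 24]) off local [0.0002 0.0036] top z 0.0507
blue (np.int32(472), [463.1, 224.1], [451, 213, 25, 25]) off local [0.0002 0.006 ] top z 0.0518
white (np.int32(363), [509.2, 226.3], [500, 214, 19, 23]) off local [ 0.0014 -0.0011] top z 0.0544
```

View pics/f.png

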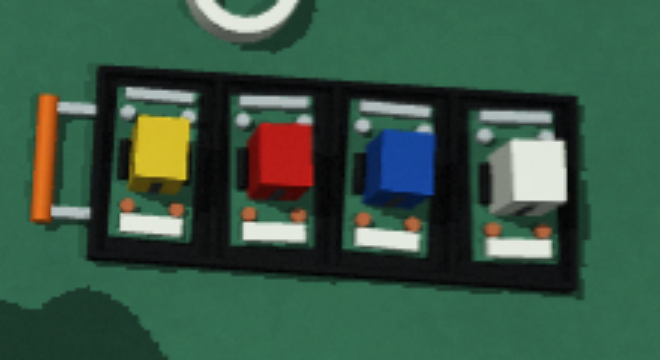

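Yellow, red, blue and white sit flat in pockets 1 to 4 from the handle. All block tops are at about 52 mm and the offsets are at most 6 mm; the red and blue masks take in part of a side face, so their true offsets are smaller.

```bash
python3 -c "
from workcell import *
print(sign_off())"
```

```text
the job is handed in; nothing more can be done
None
```

I moved all four units into the burn-in tray in reverse order and handed the job in at about 21.5 s. From the burn-in handle outward they are now yellow, red, blue, white; the infeed order was white, blue, red, yellow. Each unit was lowered until the wrist felt light contact, up to about 16 N, and then released.

- **Final check from the top camera:** every unit lies in its own pocket. The block tops read 51–54 mm, against 52 mm when seated.
- **Position:** offsets from the pocket centres are at most 1.4 mm across the tray and 1–6 mm along it, within the 13 mm limit. The largest, blue at 6 mm, is probably overstated because its colour mask took in part of a side face.
- **Robot:** the gripper was open, empty and away from everything. The pink look-alikes were not touched.
- **Problems:** none of the checks failed. Twice the arm came out up to about 10 mm off before a grasp or placing, after it was still settling during a camera call, and I corrected it each time.

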